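# Hang the change gear on the free hook of the gear carousel

### The arm

A 7-joint arm with a two-finger parallel gripper is mounted at the origin on the work surface. World frame = base frame: x ahead of the robot, y to its left, z up, the work surface at z = 0. Lengths are in m, angles in degrees, forces in N, time in s.
With the tool pointing down it reaches from about 0.35 to 0.9 m from the base axis. Payload 8.1 kg.
Tool frame: the origin (TCP) lies at the very end of the fingers, on their centre line; the grasp point (between the pads) lies 19 mm behind it; z points along the fingers, y is the line along which they close (so a half turn about z gives the same grasp; the last joint's range is limited). The gripper opens to 92 mm and grips with 3 to 60 N. Pads are 19 mm wide; open, the fingers measure 130 mm over their backs; the gripper's body (75 mm by 190 mm) begins 47 mm behind the grasp point.
Start: joints at [58.178, 24.895, 1.432, 90.138, -0.665, 64.973, -4.303], TCP at [0.273, -0.562, 0.227] pointing down, gripper open.
Joint ranges: [-149.89, 149.89], [-25.12, 119.58], [-72.63, 75.52], [4.76, 147.25], [-75.54, 255.54], [6.69, 114.76], [-157.13, 157.13]. Speed limits (degrees/s): [127.2, 127.2, 172.46, 172.46, 180, 180, 180].

### API

Orientations are given as [roll, pitch, yaw] about the fixed x, y, z axes, in that order (R = Rz(yaw) Ry(pitch) Rx(roll)).
In Python, from cell import * gives the robot as it stands. Calls block until the motion is done:
- move_ptp(position, orientation): joint-space move of the TCP to a pose.
- move_l(position, frame=None, vel=0.15): straight line of the TCP; frame=None keeps the orientation; vel is the mean speed in m/s.
- movej(angles): joint-space move.
- command_gripper(opening): opening from 0.0 (shut) to 1.0 (fully open); the grip force is fixed at half the most; returns when the fingers have stopped.
- dwell(seconds).
- inverse_kinematics(position, orientation): joint angles nearest the present ones, or None.
- observe(): the state.
- get_image(name): name is "scene" or "top" or "wrist"; returns the picture (420x560x3 uint8, blue, green, red); there is no depth.
- camera_model(name): a dict with "camera_matrix" (3x3 intrinsics, pixels), "R" (3x3) and "t" (3): a world point X has camera coordinates R X + t. Camera axes: x right, y down, z forward; pixel columns grow to the right and rows downward; lengths in m; the calibration is good to about 2 mm. A picture is of the moment at which its call begins: read the wrist's pose just before it. camera_model takes no time and is no camera call; for the wrist camera it gives the pose at the moment of the call.
A pose or a line that the arm cannot do raises Unreachable and nothing moves.
- hand_in(): hands the job in; it is judged then, once.
The state is a dict: "time_s": time; "joints": joint angles; "joint_velocities": joint speeds; "effort": joint torques, N m; "ee_pos": TCP position; "ee_rot": TCP orientation; "contact_force": force on the tool from outside, world axes, zero at the start; "wrist_torque": the same for the moment, N m; "opening": opening from 0.0 (shut) to 1.0 (fully open); "grasp_force": force on a finger pad.
Only numpy, scipy, OpenCV 4.12 (cv2) and the standard library are available. Lean on these libraries where they do the work, as an engineer would, in place of code of your own. Each camera call takes 0.05 s, during which the arm holds its last target. There are 200 camera calls.

### The job

Turn the gear carousel gently until its one empty hook points straight out over the front edge of the stand's base plate, the edge nearest the robot. Then take the big gear from the wooden rack, pass its bore over the hook's upturned tip, let the rod take its weight while you still hold it, and slide it back along the rod right up to the stop plate before letting go; feel your way rather than forcing it, do not drop it, and leave everything else where it is.

Things in the scene. Friction and masses are not known exactly. Their poses are not given: they have to be found in the camera images.
- stand: Gear carousel's fixed stand: square dark steel base plate 220 x 220 x 12 mm with a 32 mm column in its middle. Bolted down. Origin on the bench under the column's axis, z up along the turning axis; -x of the stand is its front (base edge nearest the robot, marked by a bright steel strip).
- carousel: Turning head: grey hub 76 mm wide, its top 40 mm over hook height, five arms 72 deg apart with a stop plate and hook rod. Four hooks carry gears 72-92 mm wide, fixed to it, reaching 104 mm from the axis (hook tips 125) and 39 mm over hook height. Origin on the turning axis at hook height (z 165 mm); -x points out along the free hook. Turns freely both ways, drag 0.35 N m, stays where left.
- free_hook (a point): Middle of the outer face of the empty hook's stop plate (24 x 24 mm), 80 mm from the turning axis; -x points out along the hook. The rod, 10 mm thick, runs 34 mm level out of it, then slants up: its round end is 45 mm out, 15 mm above the rod's axis. The rod is clamped in a height slot, its axis up to 5 mm above or below this point, so the fit is found by feel.
- gear: The big spur gear to hang: plain steel, 104 mm outside diameter, 12 mm thick, bore 24 mm, about 0.45 kg. Origin at its centre; its x axis is the bore's axis (level, either way round). Stands upright in one of the rack's three pockets, so its top is 52 mm above its centre. Hung, its centre is 7 mm below the rod's axis.
- small_gear: A smaller steel gear, 84 mm across and 12 mm thick, standing in another pocket of the rack; it stays there. Origin at its centre, x along its bore.
- rack: Wooden gear rack 200 x 112 x 36 mm, fixed to the bench, with three pockets in a row along its x, 58 mm apart, the middle one in its centre. Each pocket is 16 mm wide along x and 96 mm long along y, with a V-shaped floor in which a gear stands upright, centred. Origin under its centre on the bench.
- hammer: Loose hammer lying on the bench, not to be moved.
- oil_can: Loose steel oil can 68 mm wide and 135 mm high, not to be moved. Origin under its centre.
- tape_roll: Loose red tape roll 64 mm wide and 24 mm high, not to be moved.
- spanner: Loose spanner lying on the bench, not to be moved.
- square: Loose try square (wooden stock, steel blade 110 mm), lying on the bench, not to be moved.
- file: Loose file with a wooden handle, 270 mm long, lying at the back, not to be moved.
Not all that is in view belongs to the job. What is shaped like the gear but pink or yellow is not meant.

How it is judged:
By the outcome, as a careful person would: the job done as asked, in the order asked, and still so for the second after the job is handed in, with the robot touching nothing.
It also fails if it takes over 72 s, if anything falls off the work surface, if the arm or the gripper's body presses on something with over 40 N, if the wrist force passes 120 N, or if a joint passes its speed limit or range.

## Working session

There is one attempt and no reset: what is moved stays moved. The work goes in short steps, each a Python script; the robot and the scene stay as the last script left them, time stands still between calls to the robot, and variables do not carry over. Pictures are saved under pics/ and viewed, at most 10 in all, crops included, and the job is handed in when it is done.

```bash
ls; mkdir -p pics; python3 - <<'E'
from cell import *
import cv2,numpy as np
for n in("scene","top"):
    cv2.imwrite(f"pics/{n}0.png",get_image(n))
    c=camera_model(n);print(n,np.round(c["camera_matrix"],1).tolist(),np.round(c["R"],4).tolist(),np.round(c["t"],4).tolist(), (-c["R"].T@c["t"]) if hasattr(c["R"],"T") else 0)
o=observe();print(o)
E
```

```text
pics
scene [[431.4, 0.0, 278.9], [0.0, 431.4, 212.2], [0.0, 0.0, 1.0]] [[0.4018, 0.9157, -0.003], [0.5256, -0.2333, -0.8181], [-0.7499, 0.3272, -0.575]] [-0.2489, -0.1696, 1.5137] [ 1.32419468 -0.30687569  0.73094836]
top [[474.3, 0.0, 281.4], [0.0, 474.3, 212.2], [0.0, 0.0, 1.0]] [[0.0249, -0.9996, 0.0165], [-0.9967, -0.0261, -0.0773], [0.0777, -0.0145, -0.9969]] [0.004, 0.5568, 1.2515] [0.45766912 0.03669042 1.29050852]
{'time_s': 0.1, 'joints': array([58.17741577, 24.93181717,  1.43171761, 90.18444693, -0.66483932,
       64.97286058, -4.30240017]), 'joint_velocities': array([ 0.01096809, -0.07030384, -0.04543176, -0.11854814,  0.14182305,
        0.03063734,  0.02856179]), 'effort': array([ 3.34612210e-03, -6.69131327e+01,  9.88762826e-01, -3.15147078e+01,
       -6.03797729e-02,  3.74463305e-02, -9.89397620e-06]), 'ee_pos': array([ 0.27317693, -0.56162557,  0.22602681]), 'ee_rot': array([-1.79919540e+02,  7.51493476e-03,  2.59397260e+01]), 'contact_force': array([ 0.17321419,  0.47835026, -0.0625266 ]), 'wrist_torque': array([ 0.03977393, -0.07048722,  0.00955916]), 'grasp_force': 0.0, 'opening': 1.0005132760360154}
```

View pics/scene0.png

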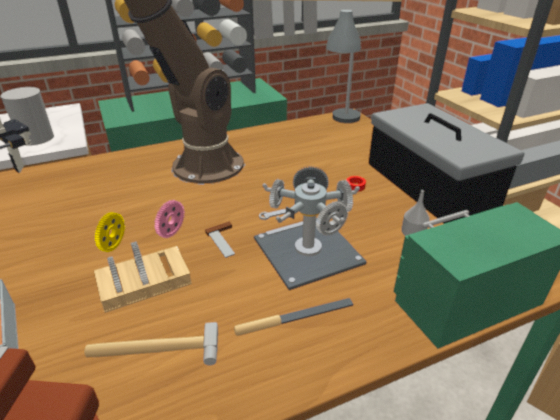

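View pics/top0.png

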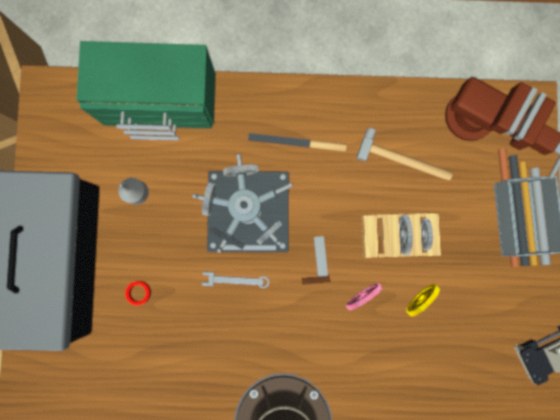

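The scene shows the stand at about (308,215) and the rack at (142,278) with two grey gears. The top view shows the hub at (244,205), the bright front strip at row 247, and the rack at (402,236) with gears in columns 405 and 427 and an empty pocket at 381. The pink (364,296) and yellow (423,299) gears are decoys. I'll enlarge the carousel and rack.

```bash
python3 - <<'E'
import cv2,numpy as np
t=cv2.imread("pics/top0.png");s=cv2.imread("pics/scene0.png")
z=lambda im,x,y,w,h:cv2.resize(im[y:y+h,x:x+w],(400,300),interpolation=cv2.INTER_CUBIC)
a=np.hstack([z(t,180,145,132,99+20),z(s,240,155,132,119)])
b=np.hstack([z(t,350,195,100,75),z(s,85,225,120,90)])
cv2.imwrite("pics/crop1.png",np.vstack([a,b]))
E
```

```text
(no output)
```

View pics/crop1.png

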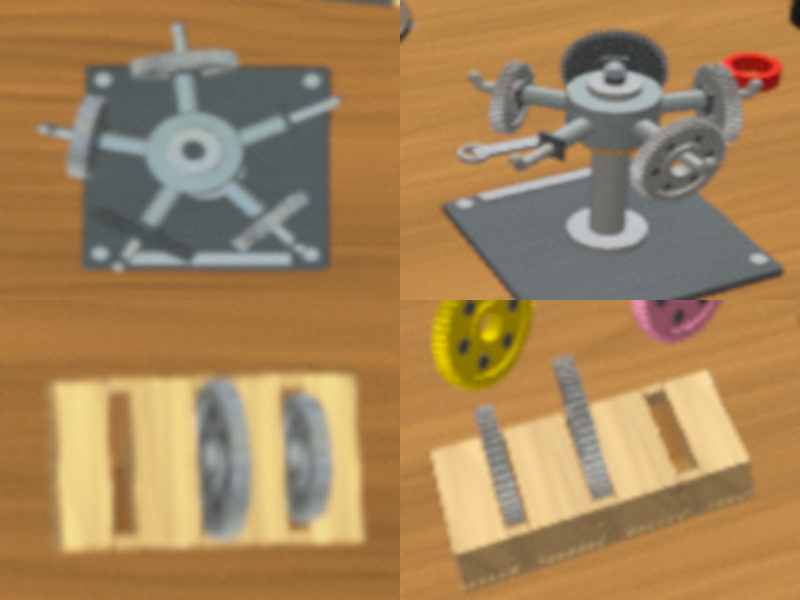

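The free hook points right and slightly back in the top view (tip about (291,186)); in the scene view its tip is at about (280,218). There are two grey candidates in the rack. The one in the middle pocket, top (405,235), stands clearly larger and taller in both views than the one in the pocket at column 427, so it is the big gear. Next, coarse positions and the wrist camera geometry.

```bash
cat > h.py <<'E'
from cell import *
import cv2,numpy as np
from scipy.spatial.transform import Rotation as Rn
def ray(c,px):
    K,R,t=[np.array(c[k],float) for k in("camera_matrix","R","t")]
    d=R.T@np.linalg.inv(K)@np.array([px[0],px[1],1.]);return -R.T@t,d/np.linalg.norm(d)
def onz(c,px,z):
    o,d=ray(c,px);return o+d*(z-o[2])/d[2]
def tri(vs):
    A=np.zeros((3,3));b=np.zeros(3);L=[]
    for c,p in vs:
        o,d=ray(c,p);P=np.eye(3)-np.outer(d,d);A+=P;b+=P@o;L.append((o,P))
    X=np.linalg.solve(A,b);return X,[float(np.linalg.norm(P@(X-o)))for o,P in L]
def proj(c,X):
    K,R,t=[np.array(c[k],float) for k in("camera_matrix","R","t")];q=K@(R@np.array(X)+t);return q[:2]/q[2]
def Rm(e): return Rn.from_euler("xyz",e,degrees=True).as_matrix()
E
python3 - <<'E'
from h import *
np.set_printoptions(precision=4,suppress=True)
T,S=camera_model("top"),camera_model("scene")
t=cv2.imread("pics/top0.png");hsv=cv2.cvtColor(t,cv2.COLOR_BGR2HSV)
def blob(m,x,y,w,h):
    k=np.zeros_like(m);k[y:y+h,x:x+w]=m[y:y+h,x:x+w]
    cs=cv2.findContours(k,0,2)[0];return max(cs,key=cv2.contourArea)
# plate: non-wood = low saturation
m=((hsv[...,1]<95)).astype(np.uint8)
m=cv2.morphologyEx(m,cv2.MORPH_OPEN,np.ones((25,25)))
r=cv2.minAreaRect(blob(m,180,145,130,125));print("plate rect",r)
bp=np.array([onz(T,p,.012)[:2] for p in cv2.boxPoints(r)]);print(bp,bp.mean(0),[np.linalg.norm(bp[i]-bp[i-1]) for i in range(4)])
# rack: bright yellow wood
m2=((hsv[...,2]>190)&(hsv[...,1]>60)&(hsv[...,0]<32)).astype(np.uint8)
m2=cv2.morphologyEx(m2,cv2.MORPH_CLOSE,np.ones((25,25)))
r=cv2.minAreaRect(blob(m2,350,200,100,70));print("rack",r)
bp=np.array([onz(T,p,.036)[:2] for p in cv2.boxPoints(r)]);print(bp,bp.mean(0),[np.linalg.norm(bp[i]-bp[i-1]) for i in range(4)])
print("tip",tri([(T,(291.2,185.5)),(S,(279.6,218.5))]),onz(T,(291.2,185.5),.18))
print("hub z.205",onz(T,(244,204.5),.205))
print("gear top pt",onz(T,(405,235),.115))
W=camera_model("wrist");o=observe();Rt=Rm(o["ee_rot"]);Rc=np.array(W["R"]);pc=-Rc.T@W["t"]
print("wrist cam in tool",Rt.T@(pc-o["ee_pos"]));print(Rt.T@Rc.T,W["camera_matrix"])
E
```

```text
plate rect ((246.5, 208.5), (85.0, 83.0), 90.0)
[[ 0.6778  0.2287]
 [ 0.6841  0.0032]
 [ 0.4533 -0.0023]
 [ 0.4477  0.2201]] [0.5657 0.1124] [np.float64(0.23023588908733914), np.float64(0.22563284778472073), np.float64(0.23088832574212087), np.float64(0.22252486700677013)]
rack ((401.7281188964844, 234.72955322265625), (43.04306411743164, 76.41373443603516), 88.05851745605469)
[[ 0.555  -0.1983]
 [ 0.5673 -0.4025]
 [ 0.453  -0.4063]
 [ 0.4412 -0.2035]] [ 0.5041 -0.3027] [np.float64(0.11395059825638686), np.float64(0.20459267423112926), np.float64(0.11433067861052514), np.float64(0.2031620109428382)]
tip (array([0.6112, 0.0018, 0.1675]), [0.003631652159869727, 0.0036316521598696804]) [ 0.6081 -0.0011  0.18  ]
hub z.205 [0.5578 0.1071 0.205 ]
gear top pt [ 0.5005 -0.2893  0.115 ]
wrist cam in tool [ 0.0652  0.0007 -0.1581]
[[-0.0002 -0.9693 -0.2458]
 [ 1.     -0.0001 -0.0002]
 [ 0.0002 -0.2458  0.9693]] [[355.5076   0.     281.1684]
 [  0.     355.5076 204.2674]
 [  0.       0.       1.    ]]
```

```bash
python3 - <<'E'
from h import *
import pickle
D=[]
for i,p in enumerate([(.50,-.36,.27),(.50,-.24,.27),(.54,.03,.34),(.54,.17,.34)]):
    try: move_ptp(p,[180,0,0])
    except Exception as e: print(i,e);continue
    dwell(.15)
    W=camera_model("wrist");im=get_image("wrist");D.append((W,im));cv2.imwrite(f"pics/w{i}.png",im)
    print(observe()["time_s"],np.round(observe()["joints"],0))
pickle.dump(D,open("d.pkl","wb"))
cv2.imwrite("pics/four.png",cv2.resize(np.vstack([np.hstack([D[0][1],D[1][1]]),np.hstack([D[2][1],D[3][1]])]),(800,600),interpolation=cv2.INTER_AREA))
E
```

```text
1.475 [ 29.  22.   3.  88.  -1.  70. -58.]
2.225 [ 20.  16.   0.  96.  -0.  67. -70.]
3.5167 [  -3.   13.   -7.   91.    2.   76. -101.]
4.3333 [ -14.   16.  -11.   87.    3.   77. -116.]
```

View pics/four.png

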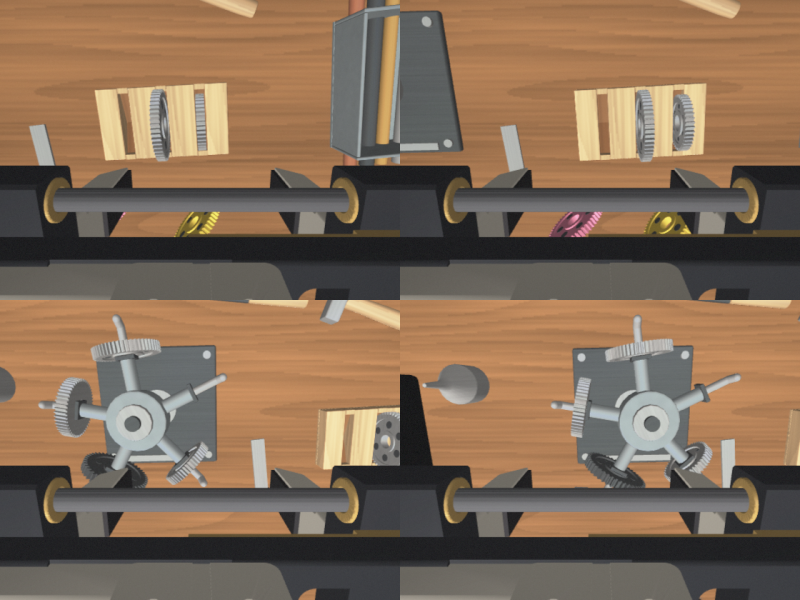

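Upper panels show the rack with the big gear in the middle pocket (w0 px about (221,175), w1 about (343,175)). Lower panels show the hub (w2 about (189,168), w3 about (350,168)) and the free hook pointing right and back, tips at about (312,109) and (473,107). I'll enlarge these for exact pixels.

```bash
python3 - <<'E'
import cv2,numpy as np
def z(n,x,y):
    im=cv2.imread(f"pics/w{n}.png")[y:y+135,x:x+180];o=cv2.resize(im,(400,300),interpolation=cv2.INTER_CUBIC)
    for k in range(0,180,20): cv2.line(o,(int(k*2.2222),0),(int(k*2.2222),6),(0,0,255),1)
    for k in range(0,135,20): cv2.line(o,(0,int(k*2.2222)),(6,int(k*2.2222)),(0,0,255),1)
    return o
cv2.imwrite("pics/crop2.png",np.vstack([np.hstack([z(0,140,105),z(1,240,105)]),np.hstack([z(2,150,80),z(3,310,80)])]))
for n,x in((2,189),(3,350)):
    g=cv2.cvtColor(cv2.imread(f"pics/w{n}.png"),6)
    a=g[110:230,x-60:x+60]
    c=cv2.HoughCircles(a,cv2.HOUGH_GRADIENT_ALT,1.5,5,param1=150,param2=.7,minRadius=5,maxRadius=50)
    print(n,None if c is None else [(float(q[0]+x-60),float(q[1]+110),float(q[2])) for q in c[0]])
E
```

```text
2 [(184.5, 173.0, 44.50364685058594), (184.5, 173.0, 25.92344093322754), (184.5, 173.0, 11.573752403259277)]
3 [(351.5, 173.0, 45.142635345458984), (351.5, 173.0, 25.4434871673584), (351.5, 173.0, 11.38553524017334)]
```

View pics/crop2.png

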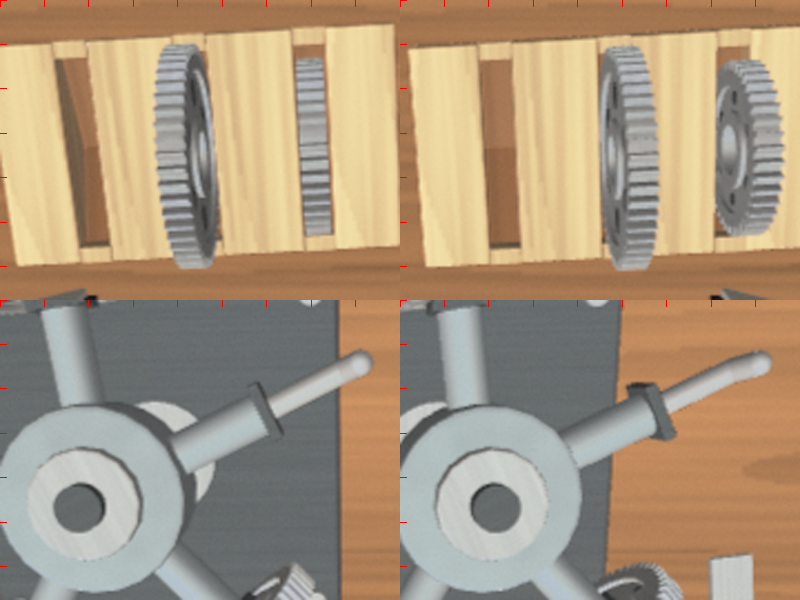

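The hook tip is at w2 (312,108.3) and w3 (472.9,108.3). The big gear's rim ends are at w0 (221,126)/(227,226) and w1 (340,127)/(342.6,226). The hub circles were found cleanly.

```bash
python3 - <<'E'
from h import *
import pickle
np.set_printoptions(precision=4,suppress=True)
D=pickle.load(open("d.pkl","rb"));W=[d[0] for d in D];s=1/2.2222
f=[lambda x,y:(140+x*s,105+y*s),lambda x,y:(240+x*s,105+y*s),lambda x,y:(150+x*s,80+y*s),lambda x,y:(310+x*s,80+y*s)]
print("hub",tri([(W[2],(184.5,173)),(W[3],(351.5,173))]))
# small hub-top circles may sit higher
tip,e=tri([(W[2],f[2](360,63)),(W[3],f[3](362,63))]);print("tip",tip,e)
print("stop",tri([(W[2],f[2](266,111)),(W[3],f[3](252,111))]))
T=camera_model("top")
print("top view hub at tri z",onz(T,(244,205),.215))
for n,a,b in(("apex",(171,137),(242,140)),("far end",(181,46),(222,48)),("near end",(193,267),(228,268))):
    print(n,tri([(W[0],f[0](*a)),(W[1],f[1](*b))]))
for k,a,b in((0,(181,44),(193,270)),(1,(222,45),(228,271))):
    o,u=ray(W[k],f[k](*a));_,v=ray(W[k],f[k](*b));h=np.arccos(u@v)/2;m=(u+v)/np.linalg.norm(u+v);print("centre by tangents",o+m*.052/np.sin(h))
# rack outline at z=.036 & plate bright disc corners at .012
cr=lambda k,x,y,z:onz(W[k],f[k](x,y),z)
print("rack far edge",cr(0,0,45,.036),cr(0,395,26,.036),cr(1,10,50,.036),"near",cr(0,18,266,.036),cr(0,400,247,.036))
print("plate right edge",cr(2,338,0,.012),cr(2,340,300,.012),cr(3,220,0,.012),cr(3,205,300,.012))
# plate bounds from wrist image 3: corner screws & edges
for k in(2,3):
    im=D[k][1];hsv=cv2.cvtColor(im,cv2.COLOR_BGR2HSV)
    m=((hsv[...,2]>150)&(hsv[...,1]<40)).astype(np.uint8);n,l,st,c=cv2.connectedComponentsWithStats(m)
    for i in range(1,n):
        if 25<st[i,4]<900 and c[i,1]<235: print(k,st[i],c[i],onz(W[k],c[i],.013))
E
```

```text
hub (array([0.5578, 0.1082, 0.2017]), [9.780439407299371e-06, 9.78043940756674e-06])
tip [0.6103 0.     0.1771] [9.805315147190736e-05, 9.805315147212356e-05]
stop (array([0.5915, 0.0374, 0.1667]), [7.586309836430764e-05, 7.586309836415646e-05])
top view hub at tri z [0.5557 0.1064 0.215 ]
apex (array([ 0.5178, -0.3041,  0.1063]), [0.00026991830511595324, 0.0002699183051157883])
far end (array([ 0.5529, -0.3022,  0.0594]), [7.210709497479987e-05, 7.210709497483783e-05])
near end (array([ 0.4529, -0.3061,  0.0762]), [8.717710673162494e-05, 8.717710673145909e-05])
centre by tangents [ 0.502  -0.3035  0.064 ]
centre by tangents [ 0.5024 -0.3047  0.0644]
rack far edge [ 0.5529 -0.2107  0.036 ] [ 0.5614 -0.4018  0.036 ] [ 0.5513 -0.2031  0.036 ] near [ 0.4409 -0.2088  0.036 ] [ 0.4506 -0.4069  0.036 ]
plate right edge [ 0.648  -0.0005  0.012 ] [ 0.4663 -0.0039  0.012 ] [0.6484 0.0013 0.012 ] [ 0.4665 -0.0047  0.012 ]
2 [449   0  38  34 707] [468.3508  15.9406] [ 0.7226 -0.2058  0.013 ]
2 [151  59   6  17  44] [153.5227  67.4318] [0.6638 0.19   0.013 ]
2 [146  60   5  17  32] [148.2812  67
[... 1896 characters left out ...]
0.5804 0.4383 0.013 ]
3 [266 151  41  19 537] [285.9385 160.0335] [0.5452 0.1607 0.013 ]
3 [241 162  17   6  51] [248.6275 164.3922] [0.5394 0.2118 0.013 ]
3 [241 167  16   5  39] [248.3846 169.2564] [0.5327 0.2123 0.013 ]
3 [240 172  16   4  29] [247.3448 173.6897] [0.5266 0.2139 0.013 ]
3 [240 181  15  12 134] [247.0373 186.5597] [0.5085 0.2148 0.013 ]
3 [405 199  32  44 472] [424.2331 224.7119] [ 0.4523 -0.0369  0.013 ]
3 [399 205  18   7  35] [406.3429 207.5429] [ 0.4777 -0.0092  0.013 ]
3 [255 215   8   9  53] [258.1509 218.5849] [0.4621 0.2002 0.013 ]
3 [292 218  14   6  48] [299.0625 219.5208] [0.4605 0.142  0.013 ]
3 [395 223  17  14  51] [403.7647 230.1569] [ 0.4442 -0.0083  0.013 ]
```

Measurements agree with the description:
- Axis: (0.5577, 0.1081), with hub and plate screws within 0.5 mm of each other.
- Stand yaw: about 0.9°.
- Free hook: direction about -64.2°, stop plate at z 0.167.
- Big gear: centre about (0.502, -0.304, 0.064), radius consistent with 52 mm.

Now I'll turn the carousel by loosely straddling the rod.

```bash
cat >> h.py <<'E'
AX=np.array([.5577,.1081]);SY=.9
def hp(phi,r,z): a=np.radians(phi);return [AX[0]+r*np.cos(a),AX[1]+r*np.sin(a),z]
def st(s=""):
    o=observe();print(s,"t%.1f"%o["time_s"],np.round(o["ee_pos"],4),np.round(o["ee_rot"],1),"F",np.round(o["contact_force"],1),"g%.1f op%.3f"%(o["grasp_force"],o["opening"]));return o
E
python3 - <<'E'
from h import *
p0,p1=-64.2,-180+SY
for q in np.linspace(p0,p1,9):
    j=inverse_kinematics(hp(q,.098,.153),[180,0,q+180])
    if j is None: print("none",q);raise SystemExit
move_ptp(hp(p0,.098,.26),[180,0,p0+180]);command_gripper(.32);st("above")
move_l(hp(p0,.098,.153),vel=.1);o=st("down")
if abs(o["contact_force"]).max()>6: raise SystemExit
command_gripper(.13);st("closed")
cv2.imwrite("pics/tmp.png",get_image("wrist"))
for q in np.linspace(p0,p1,9)[1:]:
    move_l(hp(q,.098,.153),[180,0,q+180],vel=.07);o=st("%.0f"%q)
    if np.linalg.norm(o["contact_force"])>20: break
E
```

```text
above t7.3 [0.6004 0.0199 0.26  ] [180.   -0.  115.8] F [-0.6  1.  -0.6] g0.0 op0.319
down t8.5 [0.6008 0.02   0.1537] [179.9   0.  115.8] F [-0.5 -0.1  0. ] g0.0 op0.318
closed t9.1 [0.6005 0.0199 0.1531] [180.    0.  115.8] F [ 0.6  0.3 -0. ] g0.2 op0.134
-79 t9.6 [0.5771 0.012  0.1531] [-180.     0.   101.6] F [-0.9 -0.4  0.1] g0.0 op0.131
-93 t10.1 [0.5529 0.0103 0.153 ] [-180.     0.    87.3] F [ 0.4 -0.5  0.3] g0.0 op0.128
-107 t10.6 [0.5289 0.0145 0.153 ] [-180.     0.    72.9] F [-0.2 -0.4 -0.3] g0.0 op0.131
-122 t11.1 [0.5066 0.0247 0.153 ] [-180.     0.    58.6] F [0.5 0.4 0.9] g0.0 op0.128
-136 t11.6 [0.4875 0.04   0.153 ] [-180.     0.    44.2] F [-0.5  0.2  0.2] g0.0 op0.131
-150 t12.1 [0.4728 0.0595 0.153 ] [-180.     0.    29.8] F [ 0.8 -0.4  0.2] g0.0 op0.131
-165 t12.6 [0.4634 0.0821 0.153 ] [-180.     0.    15.5] F [ 1.1 -0.5 -0.3] g0.0 op0.127
-179 t13.1 [0.4598 0.1063 0.153 ] [-180.     0.     1.1] F [-0.3  0.5 -0.1] g0.0 op0.130
```

```bash
python3 - <<'E'
from h import *
import pickle
command_gripper(.32);st("open");move_l(hp(-179.1,.098,.26),vel=.2)
D=[]
for y in(.155,.055):
    move_ptp([.40,y,.27],[180,0,0]);dwell(.15);W=camera_model("wrist");D.append((W,get_image("wrist")))
pickle.dump(D,open("d2.pkl","wb"));st()
print([proj(d[0],[*hp(180.9,.125,0)[:2],.18]) for d in D])
def z(im,x,y):
    o=cv2.resize(im[y:y+150,x:x+200],(400,300),interpolation=cv2.INTER_CUBIC)
    for k in range(0,400,40): cv2.line(o,(k,0),(k,6),(0,0,255),1)
    return o
cs=[]
for W,im in D:
    u=proj(W,[*hp(180.9,.1,0)[:2],.165]);x,y=int(np.clip(u[0]-100,0,360)),int(np.clip(u[1]-75,0,270));cs.append((x,y));
print(cs)
cv2.imwrite("pics/hook.png",np.vstack([np.hstack([z(d[1],*c) for d,c in zip(D,cs)]),np.hstack([cv2.resize(d[1],(400,300)) for d in D])]))
E
```

```text
open t13.7 [0.4597 0.1065 0.153 ] [-180.     0.     0.9] F [-0.1 -0.4 -0.4] g0.0 op0.322
 t15.6 [0.4001 0.0559 0.2699] [-1.8e+02  0.0e+00  1.0e-01] F [ 0.4  0.4 -0.5] g0.0 op0.323
[array([348.63168691, 162.85176875]), array([207.9763413 , 162.74887868])]
[(245, 50), (109, 50)]
```

View pics/hook.png

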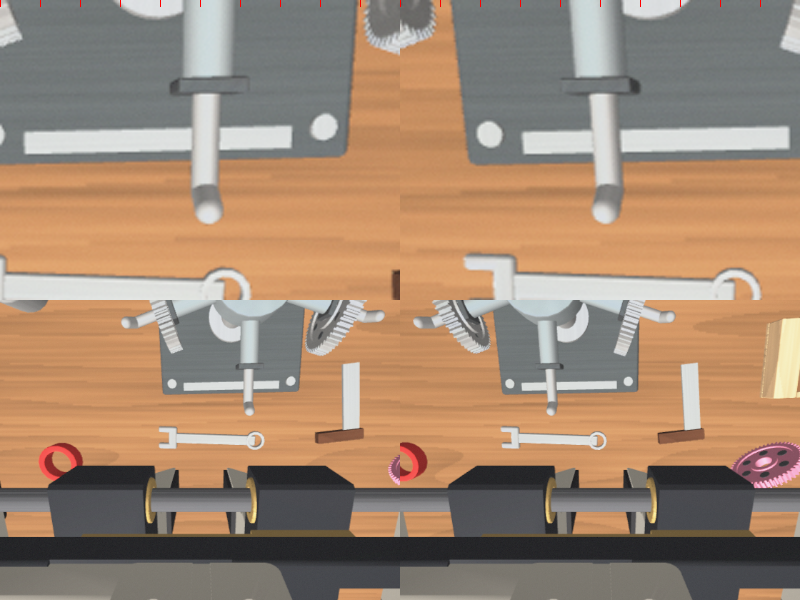

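The hook now points straight out over the middle of the front strip, tip centre at full pixels (349,156) and (212,156). Next I'll triangulate its axis and plan the threading.

```bash
python3 - <<'E'
from h import *
import pickle
D=pickle.load(open("d2.pkl","rb"));W=[d[0] for d in D];np.set_printoptions(precision=4,suppress=True)
for n,a,b in(("tip",(208,212),(206,212)),):
    print(n,tri([(W[0],(245+a[0]/2,50+a[1]/2)),(W[1],(109+b[0]/2,50+b[1]/2))]))
# rod mid lines by mask per row (bright rod against dark plate / wood)
for y in range(99,143,3):
    c=[]
    for (w,im),x0 in zip(D,(348,211)):
        h=cv2.cvtColor(im,cv2.COLOR_BGR2HSV)[y,x0-14:x0+15].astype(int)
        m=(h[:,1]<45)&(h[:,2]>130) ;idx=np.flatnonzero(m);c.append((x0-14+idx.mean(),len(idx)) if len(idx) else None)
    if all(c): print(y,c,tri([(W[0],(c[0][0],y)),(W[1],(c[1][0],y))])[0])
E
cat > plan.py <<'E'
import numpy as np
# d outward from stop, h above rod axis; centreline pts of the rod (radius 5), bore: two wall segs
def walls(d,h,t):
    u=np.array([np.cos(t),np.sin(t)]);n=np.array([-u[1],u[0]]);c=np.array([d,h])
    s=np.linspace(-6,6,13)[:,None]
    return [c+n*k*12*1+s*u for k in(1,-1)],u,n,c
def clear(d,h,t,E=(45,15)):
    P=np.vstack([np.c_[np.linspace(0,34,69),np.zeros(69)],np.linspace((34,0),E,40)])
    u=np.array([np.cos(t),np.sin(t)]);n=np.array([-u[1],u[0]])
    q=P-np.array([d,h]);a=q@u;b=q@n
    # gear body = |a|<=6, |b|>=12 : signed distance of each point to it
    da=np.maximum(np.abs(a)-6,0);db=np.maximum(12-np.abs(b),0)
    return float(np.hypot(da,db).min()-5)
if __name__=="__main__":
    for E in((45,15),(41,9.5)):
        print(E)
        for d in range(56,6,-4):
            b=max((clear(d,h,np.radians(t),E),-abs(t),h) for t in range(0,31,5) for h in np.arange(-7,20,.5))
            b0=max((clear(d,h,0,E),h) for h in np.arange(-7,20,.5));print(d,b,b0)
E
python3 plan.py
```

```text
tip (array([0.4366, 0.1046, 0.1722]), [2.2794005875343854e-05, 2.2794005875273225e-05])
99 [(np.float64(347.5), 14), (np.float64(209.5), 14)] [0.476  0.106  0.1644]
102 [(np.float64(347.0), 15), (np.float64(209.5), 14)] [0.474  0.1062 0.1639]
105 [(np.float64(347.0), 15), (np.float64(210.0), 13)] [0.472  0.106  0.1635]
108 [(np.float64(347.0), 15), (np.float64(210.0), 13)] [0.4699 0.106  0.164 ]
111 [(np.float64(347.0), 15), (np.float64(210.0), 13)] [0.4678 0.106  0.1645]
114 [(np.float64(348.0), 29), (np.float64(212.28), 25)] [0.4657 0.1049 0.1626]
117 [(np.float64(348.0), 29), (np.float64(211.0), 29)] [0.4636 0.1053 0.1655]
120 [(np.float64(348.0), 29), (np.float64(211.0), 29)] [0.4616 0.1053 0.1661]
123 [(np.float64(348.0), 29), (np.float64(211.0), 29)] [0.4595 0.1053 0.1666]
126 [(np.float64(347.0), 15), (np.float64(208.17391304347825), 23)] [0.4575 0.1067 0.1705]
129 [(np.float64(347.5), 16), (np.float64(211.5), 14)] [0.4552 0.1053 0.1657]
132 [(np.float64(347.0), 13), (np.float64(212.5), 14)] [0.453  0.1052 0.1633]
135 [(np.float64(347.0), 13), (np.float64(213.0), 13)] [0.4508 
[... 1323 characters left out ...]
5)) (4.4071468347918685, np.float64(7.0))
44 (5.710115382544535, -30, np.float64(10.0)) (2.6321687612368736, np.float64(5.5))
40 (4.684844239178448, -30, np.float64(6.5)) (2.0, np.float64(5.0))
36 (4.535898384862245, -30, np.float64(4.0)) (2.0, np.float64(5.0))
32 (4.795301795963626, -25, np.float64(1.5)) (2.5, np.float64(4.5))
28 (5.038680043642996, -15, np.float64(0.0)) (3.9022469073824286, np.float64(3.0))
24 (6.431425133319415, -5, np.float64(0.0)) (5.932079172306876, np.float64(1.0))
20 (7.0, 0, np.float64(0.0)) (7.0, np.float64(0.0))
16 (7.0, 0, np.float64(0.0)) (7.0, np.float64(0.0))
12 (7.0, 0, np.float64(0.0)) (7.0, np.float64(0.0))
8 (7.0, 0, np.float64(0.0)) (7.0, np.float64(0.0))
```

The hook direction is about 181.5°, within 0.6° of the front normal. The rod axis is at z ≈ 0.164 and the tip centre about 41 mm out and 8–12 mm up. With the gear upright the bore hardly clears the tip, so I'll tilt it about 20° while threading. Now I'll touch the gear's top to get its height by feel, then grasp and lift it.

```bash
python3 - <<'E'
from h import *
G=np.array([.5025,-.3042]);ori=[180,0,2.6]
move_l([.40,.0,.30],vel=.3)
move_ptp([*G,.19],ori);command_gripper(0);move_l([*G,.124],vel=.1);dwell(.2)
f0=observe()["contact_force"][2];z=.124;st("start")
while z>.106:
    z-=.001;move_l([*G,z],vel=.02);o=observe()
    if o["contact_force"][2]-f0>1.8: break
top=o["ee_pos"][2];st("touch")
if z<=.106: print("no contact");raise SystemExit
move_l([*G,top+.02],vel=.1);command_gripper(.55)
move_l([*G,top-.026],vel=.08);st("at grasp")
open("top.txt","w").write(str(top))
E
```

```text
start t18.9 [ 0.5029 -0.3044  0.1247] [ 1.8e+02 -1.0e-01  2.6e+00] F [-0.   0.1  0.9] g0.0 op0.007
touch t21.7 [ 0.5027 -0.3046  0.1135] [180.   -0.    2.6] F [-0.5 -0.2  5.7] g2.5 op0.007
at grasp t23.7 [ 0.5026 -0.3043  0.0876] [180.   -0.    2.6] F [ 0.1 -1.2 -0.2] g0.0 op0.551
```

```bash
cat > /tmp/p.py <<'E'
E
python3 - <<'E'
from h import *
command_gripper(0);o=st("grip")
p=o["ee_pos"].copy();print("moved contact y?")
move_l([p[0],p[1],.15],vel=.06);st("lift");move_l([p[0],p[1],.33],vel=.25);dwell(.2);st("up")
# carry: turn to yaw 91.5 in front of the hook, well clear
move_ptp([.42,-.12,.33],[180,0,91.5]);st()
move_l([.38,.104,.33],vel=.3);dwell(.2);st("front")
cv2.imwrite("pics/s1.png",get_image("scene"));cv2.imwrite("pics/t1.png",get_image("top"))
t=cv2.imread("pics/t1.png")[130:330,150:400];s=cv2.imread("pics/s1.png")[60:260,200:450]
cv2.imwrite("pics/carry.png",np.hstack([cv2.resize(t,(400,320)),cv2.resize(s,(400,320))]))
E
```

```text
grip t24.4 [ 0.5026 -0.3041  0.0875] [-180.    -0.     2.6] F [0.  1.1 1.4] g30.0 op0.127
moved contact y?
lift t25.6 [ 0.5023 -0.3039  0.1495] [-180.     0.     2.6] F [ 0.1  0.1 -4.5] g30.0 op0.126
up t26.7 [ 0.502  -0.3038  0.3284] [-1.799e+02  1.000e-01  2.600e+00] F [ 0.2 -0.4 -5.5] g30.0 op0.127
 t27.7 [ 0.4203 -0.1207  0.33  ] [180.    0.   91.3] F [ 0.7 -0.1 -4.2] g30.0 op0.129
front t28.8 [0.3803 0.1028 0.3299] [-180.     0.    91.4] F [ 0.1  0.3 -5. ] g30.0 op0.129
```

View pics/carry.png

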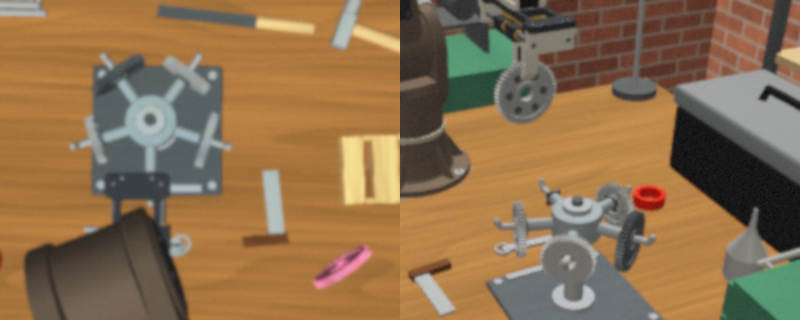

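The gear is held upright by its rim (4.5 N of weight), clear in front of the hook. The carousel sits with the free hook to the front and the rest of the scene is undisturbed. Now the threading, watching forces.

```bash
cat >> h.py <<'E'
HY=1.55;ZR=.164
U=np.array([-np.cos(np.radians(HY)),-np.sin(np.radians(HY)),0])
def gp(d,h,t,off=.026):
    """TCP pose that puts the gear centre at d mm out from the stop, h mm over the rod axis, tilted t deg"""
    R=(Rn.from_rotvec(np.radians(t)*np.array([U[1],-U[0],0]))*Rn.from_euler("xyz",[180,0,90+HY],degrees=True))
    c=np.array([*AX,ZR])+U*(.08+d/1000)+[0,0,h/1000]
    return list(c-off*R.as_matrix()[:,2]),list(R.as_euler("xyz",degrees=True))
E
python3 - <<'E'
from h import *
from plan import clear
Es=((45,15),(41,9.5),(43,12));ds=[62,54,49,45,41,37,33,29,25,20];ts=[20]*6+[18,13,7,0]
hs=[]
for d,t in zip(ds,ts):
    c,h=max((min(clear(d,h+e,np.radians(t),E) for E in Es for e in(-2,2)),h) for h in np.arange(-4,22,.5));hs.append(h);print(d,t,h,round(c,2))
    if inverse_kinematics(*gp(d,h,t)) is None: print("none")
print(gp(54,14,20), (Rn.from_euler("xyz",gp(54,14,20)[1],degrees=True).as_matrix()[:,2]))
import json;json.dump([ds,hs,ts],open("path.json","w"))
E
```

```text
62 20 21.5 10.53
54 20 18.5 5.63
49 20 15.0 3.57
45 20 12.0 2.17
41 20 9.0 0.77
37 20 5.0 1.0
33 18 2.5 2.34
29 13 0.5 3.32
25 7 0.0 4.18
20 0 0.0 5.0
([np.float64(0.43263830047191926), np.float64(0.1047159298647078), np.float64(0.20243200814043363)], [np.float64(-160.0), np.float64(0.0), np.float64(91.55000000000003)]) [-0.341895   -0.00925141 -0.93969262]
```

```bash
python3 - <<'E'
from h import *
import json
ds,hs,ts=json.load(open("path.json"))
p,o=gp(85,60,20);move_ptp(p,o)
p,o=gp(75,24,20);move_l(p,o,vel=.1);dwell(.3)
f0=np.mean([observe()["contact_force"] for _ in range(5)],0);st("base")
for d,h,t in zip(ds,hs,ts):
    p,q=gp(d,h,t);move_l(p,q,vel=.03);s=st("d%d h%.1f t%d"%(d,h,t))
    if np.linalg.norm(s["contact_force"]-f0)>5: print("CONTACT");break
E
```

```text
base t30.3 [0.4118 0.1042 0.2128] [-160.    -0.    91.6] F [-0.6  0.4 -4.5] g30.0 op0.129
d62 h21.5 t20 t30.9 [0.4246 0.1045 0.2098] [-160.     0.    91.6] F [-0.5  0.1 -4.5] g30.0 op0.127
d54 h18.5 t20 t31.3 [0.4327 0.1047 0.2068] [-160.     0.    91.5] F [-0.2 -1.5 -4.3] g30.0 op0.130
d49 h15.0 t20 t31.6 [0.4377 0.1048 0.2033] [-160.     0.    91.5] F [ 0.2  0.2 -4.4] g30.0 op0.124
d45 h12.0 t20 t32.0 [0.4417 0.1049 0.2003] [-160.     0.    91.5] F [-0.5  0.2 -4.9] g30.0 op0.128
d41 h9.0 t20 t32.3 [0.4457 0.105  0.1973] [-160.     0.    91.5] F [-1.2 -0.8 -3.9] g30.0 op0.132
d37 h5.0 t20 t32.6 [0.4496 0.1051 0.1932] [-160.     0.    91.5] F [ 0.3  0.4 -3.6] g30.0 op0.129
d33 h2.5 t18 t32.9 [0.4524 0.1053 0.1915] [-162.     0.    91.6] F [ 0.3  0.2 -4.7] g30.0 op0.125
d29 h0.5 t13 t33.1 [0.4537 0.1053 0.1905] [-166.9    0.    91.6] F [ 0.6 -0.5 -4.2] g30.0 op0.125
d25 h0.0 t7 t33.4 [0.455  0.1053 0.1903] [-172.8    0.    91.6] F [-1.1 -0.6 -4.9] g30.0 op0.132
d20 h0.0 t0 t33.7 [0.4569 0.1052 0.1901] [-179.7    0.    91.6] F [-0.3 -0.9 -4.2] g30.0 op0.126
```

Threaded without contact. Now I'll lower by feel until the rod takes the weight.

```bash
python3 - <<'E'
from h import *
dwell(.2)
F=lambda:np.mean([(dwell(.02),observe()["contact_force"])[1] for _ in range(5)],0)
f0=F();print(f0);h=-3.;d=20
move_l(gp(d,h,0)[0],vel=.03)
while h>-14:
    h-=.5;move_l(gp(d,h,0)[0],vel=.02);f=F()
    if f[2]-f0[2]>3.8: break
print("h",h);s=st("loaded");
if h<=-14: print("no rod");raise SystemExit
hist=[]
while d>3:
    d-=1.;move_l(gp(d,h,0)[0],vel=.02);f=F();hist.append((d,*np.round(f,1)))
    dz=f[2]-f0[2]
    if dz>9: h+=.25
    elif dz<3: h-=.25
    if f[0]<-5 and d<9: break
    if np.linalg.norm(f-f0)>20: print("big");break
for x in hist: print(*x)
print("h",h);st("end")
E
```

```text
[ 0.19167557 -0.19384939 -4.35956456]
h -8.5
loaded t37.9 [0.4578 0.1054 0.1818] [180.   -0.   91.6] F [-2.  -0.5  3. ] g30.0 op0.130
19.0 -4.5 0.0 5.7
18.0 -4.0 0.6 2.8
17.0 -4.9 1.1 4.1
16.0 -4.5 1.4 3.4
15.0 -4.2 1.3 3.1
14.0 -4.5 1.1 3.1
13.0 -4.4 1.1 3.2
12.0 -4.4 1.1 3.9
11.0 -4.7 1.3 3.9
10.0 -4.3 1.3 3.7
9.0 -5.0 1.2 4.0
8.0 -4.5 1.2 3.7
7.0 -4.6 1.2 4.2
6.0 -4.6 1.4 4.3
5.0 -7.7 0.9 6.5
h -8.0
end t42.9 [0.4722 0.1058 0.1817] [-179.9    0.    91.5] F [-8.5  1.6  6.3] g30.0 op0.127
```

The stop plate was felt at d≈5.5 mm (expected 6). I'll ease the vertical load slightly, release, lift, and look.

```bash
python3 - <<'E'
from h import *
p=observe()["ee_pos"]
q=np.array(gp(5,-7.6,0)[0]);move_l(list(q),vel=.02);dwell(.2);st("eased")
command_gripper(.30);dwell(.2);s=st("open")
if np.linalg.norm(s["contact_force"])>8: raise SystemExit
move_l([q[0],q[1],q[2]+.02],vel=.05);st();move_l([q[0],q[1],.30],vel=.15);st("up")
move_ptp([.40,-.02,.32],[180,0,0]);dwell(.2);W=camera_model("wrist");w=get_image("wrist");s=get_image("scene");t=get_image("top")
st()
a=proj(W,[*hp(181.5,.1,0)[:2],.16]);print(a);x,y=int(np.clip(a[0]-110,0,340)),int(np.clip(a[1]-90,0,255))
z=lambda i,w_,h_:cv2.resize(i,(w_,h_),interpolation=cv2.INTER_CUBIC)
cv2.imwrite("pics/fin.png",np.vstack([np.hstack([z(w[y:y+165,x:x+220],400,300),z(s[150:285,230:410],400,300)]),np.hstack([z(t,400,300),z(s,400,300)])]))
E
```

```text
eased t43.3 [0.4721 0.1057 0.1819] [-179.9    0.    91.6] F [-5.4  1.6 -0.2] g30.0 op0.125
open t44.0 [0.4728 0.1058 0.1824] [180.    0.   91.6] F [-0.2  1.2 -0.1] g0.0 op0.300
 t44.6 [0.4728 0.1058 0.2026] [180.   -0.   91.6] F [-0.5 -0.5 -0.7] g0.0 op0.298
up t45.4 [0.4723 0.1056 0.299 ] [-179.9    0.    91.5] F [ 0.3 -0.1 -0.9] g0.0 op0.297
 t46.9 [ 0.4001 -0.0199  0.3199] [180.   0.   0.] F [-0.4 -0.  -0.2] g0.0 op0.296
[136.69737392 123.24185818]
```

View pics/fin.png

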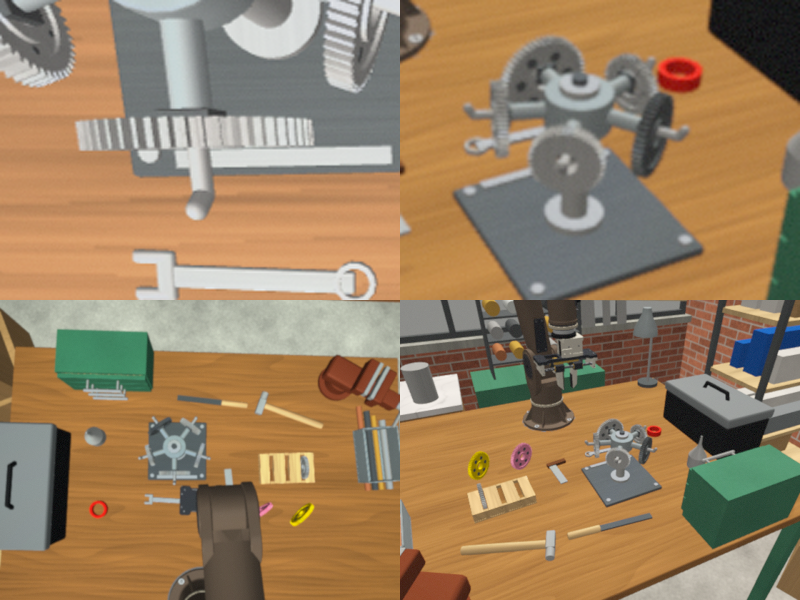

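The big gear hangs on the front hook (panel px (195,132)), flush against the stop plate, with the hook tip free in front. Everything else is in place and the robot is clear.

```bash
python3 -c "
from h import *
print(hand_in())"
```

```text
the job is handed in; nothing more can be done
None
```

The carousel's empty hook now points out over the front edge, to within about 1°. The big gear hangs on it against the stop plate, and I handed the job in at about 47 s; no verdict came back.

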